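# Shut and lock the coffee drawer

## Robot

A 7-joint arm with a two-finger parallel gripper is mounted at the origin on the work surface. World frame = base frame: x ahead of the robot, y to its left, z up, the work surface at z = 0. Lengths are in m, angles in rad, forces in N, time in s.
With the tool pointing down it reaches from about 0.425 to 0.825 m from the base axis. Payload 3.6 kg.
Tool frame: the origin (TCP) lies at the very end of the fingers, on their centre line; the grasp point (between the pads) lies 19 mm behind it (grasp_offset is the distance from the TCP to the grasp point, in m); z points along the fingers, y is the line along which they close (so a half turn about z gives the same grasp; the last joint's range is limited). The gripper opens to 85 mm and grips with 20 to 120 N. Pads are 22 mm wide; open, the fingers measure 114 mm over their backs; the gripper's body (76 mm by 85 mm) begins 54 mm behind the grasp point. The pads swing forward as they close: fully open they stand 13 mm farther back than shut.
Start: joints at [-1.371, 0.615, -0.013, 1.423, 0.008, 1.103, -0.04], TCP at [0.146, 0.633, 0.231] pointing down, gripper open.
Joint ranges: [-3.12, 3.12], [-0.3, 2.06], [-1.34, 1.32], [0.26, 2.42], [-1.36, 4.5], [0.01, 1.98], [-2.84, 2.84]. Speed limits (rad/s): [2.79, 2.79, 3.14, 3.14, 3.14, 3.14, 3.14].

## Interface

Orientations are given as a unit quaternion [w, x, y, z].
In Python, from bench import movep, move_linear, set_joints, gripper_to, dwell, ik, grab_frame, MotionError, close_job, masks_of, current_t, current_joints, current_joint_velocities, current_joint_efforts, current_ee_pos, current_ee_rot, current_force, current_ft_torque, current_gripper_width, current_gripper_force, grasp_offset gives the robot as it stands. Calls block until the motion is done:
- movep(position, orientation): joint-space move of the TCP to a pose.
- move_linear(position, rotation=None, v=0.15): straight line of the TCP; rotation=None keeps the orientation; v is the mean speed in m/s.
- set_joints(angles): joint-space move.
- gripper_to(opening, effort=None): finger opening in m; effort is the grip in N (None keeps the last); returns when the fingers have stopped.
- dwell(seconds).
- ik(position, orientation): joint angles nearest the present ones, or None.
- grab_frame(name): name is "scene" or "top" or "wrist"; returns a dict with "color" (400x640x3 uint8, blue, green, red), "range_z" (400x640 float32, m along the optical axis (not along the pixel's ray), 0 where there is no reading), "mtx" (3x3 intrinsics, pixels), "R" (3x3) and "t" (3): a world point X has camera coordinates R X + t. Camera axes: x right, y down, z forward; pixel columns grow to the right and rows downward; lengths in m; the calibration is good to about 2 mm. A picture is of the moment at which its call begins.
A pose or a line that the arm cannot do raises MotionError and nothing moves.
- close_job(): hands the job in; it is judged then, once.
Trained networks look in the newest picture that a camera, given by its name, has taken for a name from the list of things; names that differ only in an ending like _2 or _b are one class to them, and where a whole thing is asked for, a point or a joint stands for the part that bears it (a point fixed in the world has none). Each returns a list of dicts, best first, with "conf" (0 to 1); they miss things now and then, are a little off and sometimes report something else, mostly with a low value. They report only what shows in the picture. A call takes as long as a camera call. They do not tell look-alikes from the thing itself.
- masks_of(camera, thing): "pixels" (400x640 bool, what is visible of it) and "box" ([centre column, centre row, width, height] in pixels, round what is visible of it).
Readings, each from a call of its own:
- current_t(): time.
- current_joints(): joint angles.
- current_joint_velocities(): joint speeds.
- current_joint_efforts(): joint torques, N m.
- current_ee_pos(): TCP position.
- current_ee_rot(): TCP orientation.
- current_force(): force on the tool from outside, world axes, zero at the start.
- current_ft_torque(): the same for the moment, N m.
- current_gripper_width(): finger opening in m.
- current_gripper_force(): force on a finger pad.
Only numpy, scipy, OpenCV 4.12 (cv2) and the standard library are available. Lean on these libraries where they do the work, as an engineer would, in place of code of your own. Each camera call takes 0.05 s, during which the arm holds its last target. There are 200 camera calls.

## Task

The scoop has been put away, so close up the coffee drawer in the front edge of the narra ledge: push it fully home by its wooden front with the fingertips until it is flush, without slamming it and keeping off its latch button. Then press the round latch button all the way in with a fingertip so that the drawer is locked, and take the hand away. Pick nothing up: the scoop stays lying in the drawer, and the jar, the pitcher and the coaster stay where they stand.

Things in the scene. Friction and masses are not known exactly. Their poses are not given: they have to be found in the camera images.
- ledge: Low varnished narra wood ledge, fixed on the counter, 220 mm deep (x), 640 wide (y), 100 high. Origin: centre of its underside. Its +x axis points out of its front edge, away from the robot (within 0.2 rad of world x); the front face lies 110 mm from the origin, with no overhang above. The drawer is in the middle of the front, level with the panels beside it when shut.
- drawer (a joint): How far the drawer is open, m: 0 = fully home, its front flush with the ledge's front face; grows as it slides out along the ledge's +x, 0.14 at most. It starts 0.06 to 0.11 open. Wooden runners: about 6 N to slide it, plus 10 N per m/s; no spring and no catch, it stays where it is left.
- drawer_front (a point): Centre of the outer face of the drawer's flat wooden front, 240 mm wide (y), 85 high (13 to 98 mm above the counter; its top edge is 2 mm below the ledge's top), 16 thick. Moves with the drawer. Axes as the ledge's: +x points out of the face, so it is shut by pushing towards -x. It has no handle, only the latch button.
- latch (a joint): How far the latch button is pressed in, m: 0 = out (unlocked), 0.010 = fully in (locked). About 4 N moves it; it stays where it is left, with no spring back. It raises a bolt inside the drawer front, up into a slot under the ledge's top board: the bolt can rise only with the drawer home within about 2 mm; raised while the drawer is open, it strikes the board and stops the drawer 18 mm short.
- latch_face (a point): Centre of the outer face of the round steel latch button, 22 mm in diameter, in a flat 31 mm bezel (2 mm proud) midway along the drawer front, 21.5 mm above the front's centre (77 mm above the counter, 23 below the ledge's top). It stands 14 mm out of the wooden front when out, 4 mm when fully in. Moves with the button; +x points out of its face; press towards -x.
- scoop: Pink plastic coffee scoop lying in the drawer, 114 mm long and 38 mm wide over the bowl, 26 mm high; origin on its underside near the middle of its length, x axis from handle to bowl. It rides along with the drawer.
- jar: Closed amber glass coffee jar with a black lid, 82 mm in diameter, 117 mm high, standing on the ledge to one side of the drawer; origin: centre of its underside.
- pitcher: Stainless milk pitcher, 82 mm in diameter, 95 mm high, with a wire handle reaching 70 mm from its axis, standing on the ledge to the other side; origin: centre of its underside.
- coaster: Square white ceramic coaster, 95 by 95 by 8 mm, lying on the ledge above the drawer; origin: centre of its underside.
There are look-alikes about, which are no part of the job. Leave any purple look-alike of the jar alone.

How it is judged:
At the end, for the whole second after the job is handed in: The drawer is home (open less than 3 mm) and its latch button pressed in at least 8.5 of its 10 mm; the scoop lies at rest in the shut drawer; the jar, the pitcher and the coaster stand within 15 mm of where they stood, upright (value of joint drawer below 0.003 m and value of joint latch above 0.0085 m and z of scoop in the frame of ledge below 0.05 m and x of scoop in the frame of ledge below 0.09 m and distance of each of jar, pitcher, coaster from where it was at the start of the episode below 0.015 m and angle between each of jar, pitcher's own z axis and vertical below 0.1 rad and linear speed of scoop below 0.03 m/s); the robot touches nothing.
It fails at once if the latch button is pressed in (more than 4 mm) while the drawer is still open (more than 8 mm) (value of joint latch above 0.004 m and value of joint drawer above 0.008 m).
It fails at once if the drawer is slammed (closes faster than 0.4 m/s) (velocity of joint drawer below -0.4 m/s).
It fails at once if the scoop is lifted out of the drawer (z of scoop in the frame of ledge above 0.05 m).
It fails at once if the jar, the pitcher or the coaster is lifted or shifted by more than 15 mm (distance of any of jar, pitcher, coaster from where it was at the start of the episode above 0.015 m).
It also fails if it takes over 38 s, if anything falls off the work surface, if the arm or the gripper's body presses on something with over 40 N, if the wrist force passes 120 N, or if a joint passes its speed limit or range.

## Working session

There is one attempt and no reset: what is moved stays moved. The work goes in short steps, each a Python script; the robot and the scene stay as the last script left them, time stands still between calls to the robot, and variables do not carry over. Pictures are saved under pics/ and viewed, at most 10 in all, crops included, and the job is handed in when it is done.

```bash
mkdir -p pics; ls
cat > h.py <<'E'
import numpy as np, cv2
from bench import *
def cloud(f,mask=None):
    z=f["range_z"]; m=(z>0) if mask is None else (mask&(z>0))
    v,u=np.nonzero(m); d=z[v,u]; K=f["mtx"]
    c=np.stack([(u-K[0,2])/K[0,0]*d,(v-K[1,2])/K[1,1]*d,d],1)
    return (c-f["t"])@f["R"], u, v
E
python3 - <<'E'
from h import *
print(current_t(),current_ee_rot(),grasp_offset)
ims=[]
for c in ["scene","top"]:
    f=grab_frame(c); ims.append(f["color"])
    print(c,"cam at",(-f["R"].T@f["t"]).round(3),"axis",f["R"][2].round(2))
    for t in ["ledge","drawer","drawer_front","latch","latch_face","scoop","jar","pitcher","coaster"]:
        for d in masks_of(c,t)[:3]:
            P,u,v=cloud(f,d["pixels"])
            print(t,round(d["conf"],2),np.round(d["box"]),np.median(P,0).round(3),P.min(0).round(3),P.max(0).round(3)) if len(P) else print(t,d["conf"],"no depth")
cv2.imwrite("pics/a.png",ims[0]);cv2.imwrite("pics/b.png",ims[1])
E
```

```text
pics
0.0 [-1.25152294e-04  1.13121251e-01  9.93580304e-01 -1.32145179e-03] 0.0187
scene cam at [ 1.402 -0.456  0.916] axis [-0.71  0.3  -0.64]
ledge 0.94 [286. 208. 231. 112.] [ 0.464 -0.162  0.098] [ 0.155 -0.464 -0.004] [0.676 0.236 0.142]
ledge 0.33 [297. 233.  98.  56.] [ 0.577 -0.159  0.046] [ 0.399 -0.28   0.012] [ 0.613 -0.03   0.103]
drawer 0.86 [297. 236.  93.  55.] [ 0.577 -0.16   0.046] [ 0.398 -0.28  -0.004] [ 0.613 -0.03   0.103]
drawer_front 0.65 [297. 233.  92.  58.] [ 0.577 -0.159  0.047] [ 0.398 -0.28   0.003] [ 0.613 -0.03   0.103]
latch_face 0.45 [300. 242.   9.  14.] [ 0.601 -0.164  0.082] [ 0.589 -0.175  0.052] [ 0.608 -0.147  0.09 ]
scoop 0.5 [290. 219.  12.  17.] [ 0.46  -0.144  0.041] [ 0.414 -0.161  0.021] [ 0.509 -0.117  0.05 ]
jar 0.91 [139. 222.  42.  46.] [ 0.349 -0.537  0.08 ] [ 0.195 -0.59  -0.004] [ 0.364 -0.498  0.121]
jar 0.83 [204. 176.  32.  50.] [ 0.366 -0.348  0.178] [-0.042 -0.386 -0.002] [ 0.383 -0.266  0.221]
jar 0.57 [277. 283.  34.  51.] [ 0.72  -0.269  0.085] [ 0.569 -0.304 -0.003] [ 0.737 -0.222  0.122]
pitcher 0.96 [357. 160.  28.  41.] [
[... 627 characters left out ...]
0.202]
latch 0.55 [253. 222.  38.  33.] [0.415 0.091 0.109] [0.372 0.034 0.096] [0.464 0.146 0.202]
scoop 0.41 [333. 191.   4.  16.] [ 0.522 -0.157  0.047] [ 0.495 -0.165  0.02 ] [ 0.551 -0.15   0.053]
jar 0.96 [402. 171.  30.  27.] [ 0.568 -0.372  0.116] [ 0.536 -0.418 -0.005] [ 0.613 -0.342  0.126]
jar 0.94 [404. 247.  35.  23.] [ 0.338 -0.337  0.217] [ 0.3   -0.407  0.1  ] [ 0.377 -0.308  0.225]
jar 0.92 [368. 138.  32.  35.] [ 0.682 -0.26   0.116] [ 0.654 -0.3    0.003] [ 0.767 -0.225  0.125]
pitcher 0.73 [255. 222.  36.  32.] [0.415 0.091 0.13 ] [0.374 0.034 0.096] [0.464 0.14  0.202]
coaster 0.86 [330. 243.  42.  36.] [ 0.354 -0.133  0.109] [ 0.298 -0.195  0.098] [ 0.41  -0.076  0.118]
```

View pics/a.png

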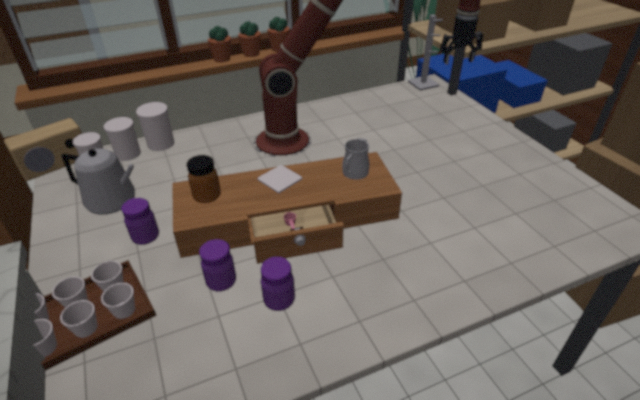

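View pics/b.png

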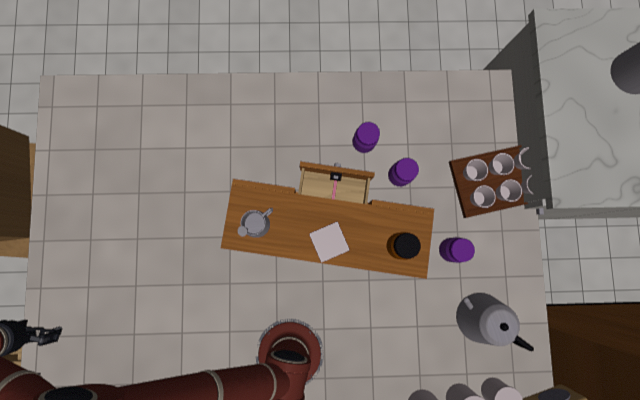

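The scene view shows the open drawer at about (297,235) with its button at (300,241). The amber jar on the ledge is at (204,178) and the pitcher at (356,160). Two purple jars stand close in front of the drawer, at (217,265) and (277,283). The top view agrees: the ledge is yawed, and the purple jars are at (366,137) and (404,171). My plan is to straddle the button with half-open fingers to push, then press it with the fingers closed. First I'll measure the frames and look with the wrist camera.

```bash
cat >> h.py <<'E'
from scipy.spatial.transform import Rotation as Rn
def quat(yaw,flip):
    ey=np.array([-np.sin(yaw),np.cos(yaw),0])*flip; ez=np.array([0,0,-1.]); ex=np.cross(ey,ez)
    q=Rn.from_matrix(np.stack([ex,ey,ez],1)).as_quat(); return q[[3,0,1,2]]
E
python3 - <<'E'
from h import *
f=grab_frame("top"); d=masks_of("top","ledge")[0]
P,u,v=cloud(f,d["pixels"])
S=P[(abs(P[:,2]-.1)<.006)&(P[:,0]<.56)]
r=cv2.minAreaRect(S[:,:2].astype(np.float32)); print("ledge top",r, cv2.boxPoints(r).round(3).tolist())
d=masks_of("top","drawer")[0];P,u,v=cloud(f,d["pixels"])
T=P[(P[:,2]>.09)&(P[:,0]>.55)]; print("front top",len(T),cv2.minAreaRect(T[:,:2].astype(np.float32)))
f=grab_frame("scene")
d=masks_of("scene","drawer_front")[0];P,u,v=cloud(f,d["pixels"])
F=P[(P[:,2]>.02)&(P[:,2]<.09)&(P[:,0]>.55)]
for _ in range(4):
    k=np.polyfit(F[:,1],F[:,0],1); e=F[:,0]-np.polyval(k,F[:,1]); F=F[abs(e)<.006]
print("face x=k*y+c",k,len(F),e.std(),"yaw",-np.arctan(k[0]))
d=masks_of("scene","latch_face")[0];P,u,v=cloud(f,d["pixels"])
e=P[:,0]-np.polyval(k,P[:,1]); B=P[(e>.008)&(e<.02)]; print("button",len(B),B.mean(0).round(4),e.max())
yaw=-np.arctan(k[0])
p,q=current_ee_pos(),current_ee_rot()
move_linear([p[0],p[1],.33],v=.25)
for fl in (1,-1): print(fl,ik([.66,-.17,.33],quat(yaw,fl)),ik([.63,-.165,.05],quat(yaw,fl)))
print(current_t())
E
```

```text
ledge top ((0.4340202808380127, -0.13974803686141968), (0.6420981287956238, 0.2945297658443451), 80.33177947998047) [[0.23499999940395355, -0.4320000112056732], [0.5249999761581421, -0.48100000619888306], [0.6330000162124634, 0.15199999511241913], [0.34299999475479126, 0.20100000500679016]]
front top 405 ((0.5832456350326538, -0.16557516157627106), (0.23777002096176147, 0.01703532226383686), 80.47907257080078)
face x=k*y+c [0.17165382 0.61779667] 1581 0.001698086648655969 yaw -0.1699970799455587
button 42 [ 0.6027 -0.1651  0.0807] 0.017528358974128744
1 [-0.06716846  0.66310382  0.60316868  1.16197488 -0.36107619  1.41832518
  1.88824663] [ 0.10751474  0.82638559  0.20236815  1.59346728 -0.22000837  0.74416695
  1.80949597]
-1 [-0.25753891  0.82784264  1.17795812  1.16934838 -0.74828327  1.57561022
 -0.98160926] [-0.06376499  0.87646349  0.51810407  1.59963638 -0.55027503  0.81509551
 -1.05655207]
1.8417
```

Run:
```python
from h import *
yaw=-.169; ex=np.array([np.cos(yaw),np.sin(yaw),0]); face=np.array([.590,-.1668,0])
movep(face+.045*ex+[0,0,.26],quat(yaw,1)); gripper_to(.05)
f=grab_frame("wrist"); cv2.imwrite("pics/c.png",f["color"])
print("cam",(-f["R"].T@f["t"]).round(3))
for t in ["drawer_front","latch_face"]:
    for d in masks_of("wrist",t)[:2]:
        P,u,v=cloud(f,d["pixels"]); 
        if len(P): print(t,round(d["conf"],2),np.round(d["box"]),np.median(P,0).round(4),P.min(0).round(3),P.max(0).round(3))
print(current_t(),current_joints(),current_ee_pos(),current_force(),current_gripper_width())
f=grab_frame("scene"); cv2.imwrite("pics/d.png",f["color"])
```

```text
cam [ 0.551 -0.161  0.402]
drawer_front 0.88 [317.  71. 269. 138.] [ 0.5357 -0.159   0.0222] [ 0.457 -0.323 -0.002] [ 0.622 -0.008  0.1  ]
latch_face 0.61 [318. 137.  25.   9.] [ 0.5982 -0.1669  0.0858] [ 0.592 -0.178  0.076] [ 0.606 -0.156  0.089]
5.7417 [-0.05075239  0.65130552  0.53502231  1.36678017 -0.33622018  1.21368087
  1.91300734] [ 0.6343534  -0.17439524  0.26000523] [-0.58324752  0.19007474  0.02976318] 0.04996269236701782
```

View pics/c.png

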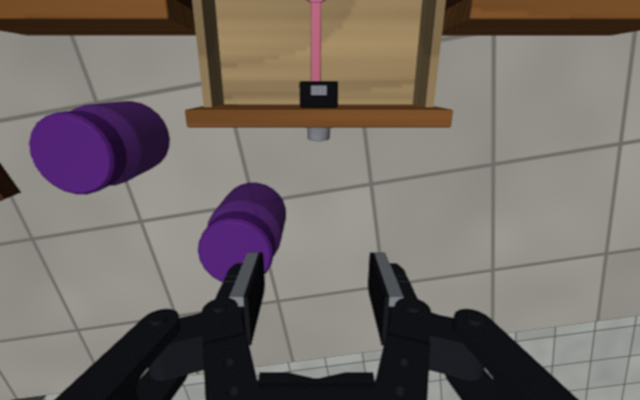

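View pics/d.png

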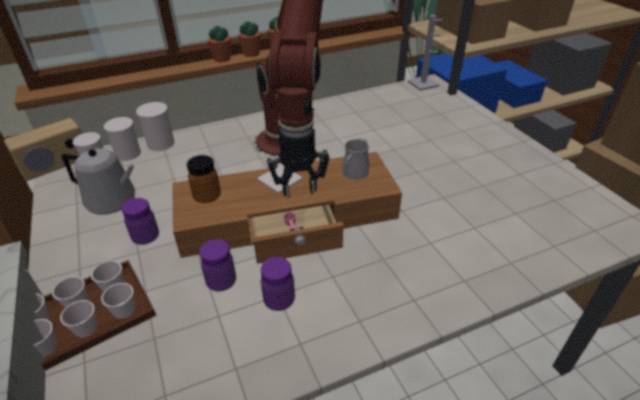

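The wrist view shows the button at (318,135), centred between the fingers at (250,290) and (385,290). The near purple jar at (240,240) is outside the approach strip. The scene view shows nothing disturbed, so I'll descend and push gently.

Run:
```python
from h import *
yaw=-.169; ex=np.array([np.cos(yaw),np.sin(yaw),0]); face=np.array([.590,-.1668,0])
at=lambda s,z: face+s*ex+[0,0,z]
move_linear(at(.025,.16),v=.15)
move_linear(at(.025,.060),v=.08)
print("down",current_force().round(1),current_t())
s=.025; log=[]
while s>-.12:
    s-= .008 if s>-.045 else .002
    move_linear(at(s,.060),v=.05 if s>-.045 else .03)
    F=current_force()@ex; a=(current_ee_pos()-face)@ex; log.append((round(s,3),round(a,4),round(F,1)))
    if F>22: break
print(log); print(current_t(),current_force().round(1))
```

```text
down [-0.6  0.2  0. ] 8.025
[(0.017, np.float64(0.0166), np.float64(-0.2)), (0.009, np.float64(0.009), np.float64(0.5)), (0.001, np.float64(0.0025), np.float64(5.1)), (-0.007, np.float64(-0.0062), np.float64(3.5)), (-0.015, np.float64(-0.0147), np.float64(3.5)), (-0.023, np.float64(-0.0228), np.float64(4.2)), (-0.031, np.float64(-0.0309), np.float64(3.8)), (-0.039, np.float64(-0.0389), np.float64(3.6)), (-0.047, np.float64(-0.0465), np.float64(4.1)), (-0.049, np.float64(-0.0482), np.float64(5.5)), (-0.051, np.float64(-0.0502), np.float64(5.6)), (-0.053, np.float64(-0.0521), np.float64(5.7)), (-0.055, np.float64(-0.0541), np.float64(4.8)), (-0.057, np.float64(-0.0562), np.float64(5.6)), (-0.059, np.float64(-0.0581), np.float64(5.0)), (-0.061, np.float64(-0.0601), np.float64(5.2)), (-0.063, np.float64(-0.0622), np.float64(5.4)), (-0.065, np.float64(-0.0641), np.float64(6.6)), (-0.067, np.float64(-0.0661), np.float64(5.7)), (-0.069, np.float64(-0.0681), np.float64(5.2)), (-0.071, np.float64(-0.0701), np.float64(5.2)), (-0.073, np.float64(-0.0721), np.float64(5.3)), (-0.075, np.float64(-0.0741), np.float64(4.8)), (-0.077, np.float64(-0.0761), np.float64(5.8)), (-0.079, np.float64(-0.0772), np.float64(6.8)), (-0.081, np.float64(-0.0771), np.float64(10.1)), (-0.083, np.float64(-0.077), np.float64(12.9)), (-0.085, np.float64(-0.0769), np.float64(17.3)), (-0.087, np.float64(-0.0768), np.float64(20.3)), (-0.089, np.float64(-0.0767), np.float64(23.1))]
16.1583 [ 22.9  -2.7 -14.8]
```

Run:
```python
from h import *
yaw=-.169; ex=np.array([np.cos(yaw),np.sin(yaw),0]); face=np.array([.590,-.1668,0])
at=lambda s,z: face+s*ex+[0,0,z]
move_linear(at(-.035,.060),v=.1)
gripper_to(0.0)
move_linear(at(-.035,.072),v=.1)
f=grab_frame("wrist"); cv2.imwrite("pics/e.png",f["color"])
for d in masks_of("wrist","latch_face")[:2]: print(d["conf"],d["box"])
f=grab_frame("scene"); cv2.imwrite("pics/f.png",cv2.resize(f["color"][130:310,150:430],None,fx=2.8,fy=2.8))
d=masks_of("scene","drawer_front")
print(current_t(),current_force().round(1),current_ee_pos())
```

```text
0.91 [320.5, 185.3, 52.3, 26.7]
17.85 [ 0.2  0.2 -0.3] [ 0.55532452 -0.16079005  0.07173267]
```

View pics/e.png

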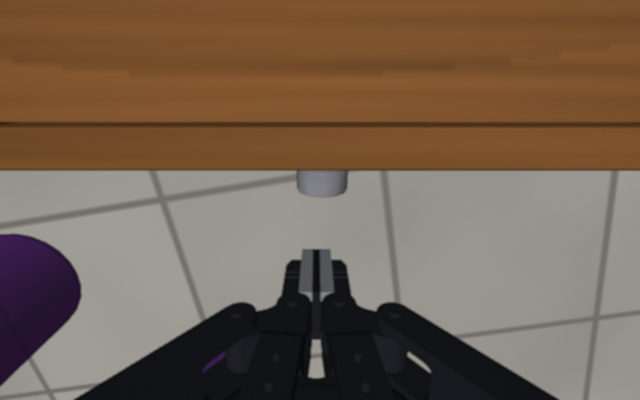

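View pics/f.png

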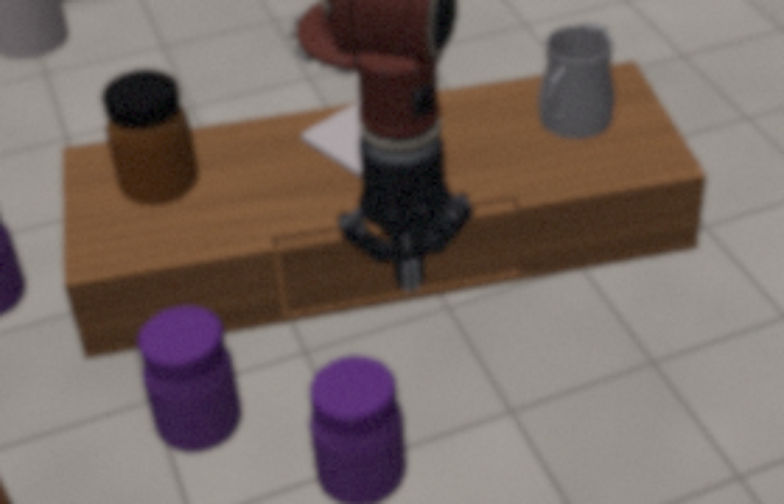

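The drawer front is flush in both views. The button at (321,185) stands out, lined up with the closed fingertips at (316,265). Next I press it.

Run:
```python
from h import *
yaw=-.169; ex=np.array([np.cos(yaw),np.sin(yaw),0]); face=np.array([.590,-.1668,0])
ey=np.array([-ex[1],ex[0],0])
at=lambda s,z: face+s*ex-.0015*ey+[0,0,z]
s=-.045; log=[]; move_linear(at(s,.072),v=.08)
while s>-.105:
    s-=.002; move_linear(at(s,.072),v=.03)
    F=current_force()@ex; a=(current_ee_pos()-face)@ex; log.append((round(s,3),round(a,4),round(F,1)))
    if F>25: break
print(*log,sep="\n"); print(current_t(),current_force().round(1))
move_linear(at(-.03,.072),v=.1)
f=grab_frame("wrist"); cv2.imwrite("pics/g.png",f["color"])
for d in masks_of("wrist","latch_face")[:2]: print(d["conf"],d["box"])
print(current_t())
```

```text
(-0.047, np.float64(-0.0469), np.float64(-0.7))
(-0.049, np.float64(-0.0491), np.float64(-0.7))
(-0.051, np.float64(-0.0511), np.float64(0.0))
(-0.053, np.float64(-0.0532), np.float64(-0.3))
(-0.055, np.float64(-0.0552), np.float64(-0.6))
(-0.057, np.float64(-0.0572), np.float64(0.3))
(-0.059, np.float64(-0.0592), np.float64(0.3))
(-0.061, np.float64(-0.0611), np.float64(-0.3))
(-0.063, np.float64(-0.0631), np.float64(-0.1))
(-0.065, np.float64(-0.0636), np.float64(4.3))
(-0.067, np.float64(-0.0661), np.float64(3.8))
(-0.069, np.float64(-0.0687), np.float64(4.0))
(-0.071, np.float64(-0.071), np.float64(2.5))
(-0.073, np.float64(-0.0731), np.float64(3.9))
(-0.075, np.float64(-0.0733), np.float64(6.4))
(-0.077, np.float64(-0.0733), np.float64(9.4))
(-0.079, np.float64(-0.0733), np.float64(12.9))
(-0.081, np.float64(-0.0733), np.float64(15.9))
(-0.083, np.float64(-0.0734), np.float64(17.9))
(-0.085, np.float64(-0.0734), np.float64(21.3))
(-0.087, np.float64(-0.0734), np.float64(23.0))
(-0.089, np.float64(-0.0734), np.float64(26.0))
23.625 [ 25.7  -3.9 -17.8]
0.47 [323.6, 170.4, 15.9, 1.6]
24.4667
```

View pics/g.png

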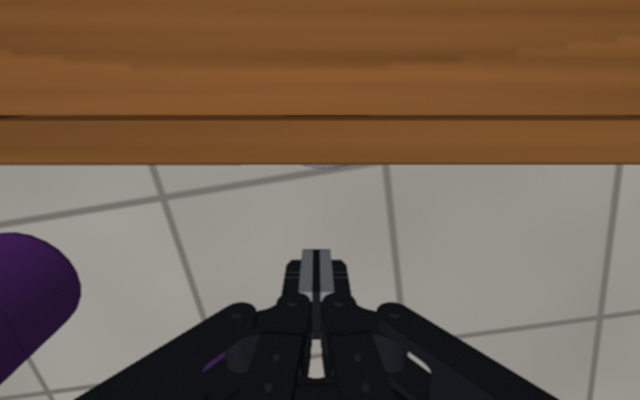

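The button moved about 10 mm to a hard stop and now only just shows at (323,167). The drawer front is still flush. I'll retreat upward and hand in.

Run:
```python
from h import *
p=current_ee_pos(); move_linear([p[0],p[1],.26],v=.15); dwell(.3)
print(current_t(),current_force().round(1)); print(close_job())
```

```text
26.1667 [ 0.3  0.2 -0.4]
the job is handed in; nothing more can be done
None
```

I pushed the drawer home until it was flush, pressed the latch button about 10 mm to its stop, and backed the hand away touching nothing. I handed the job in at 26.2 s; the judge's verdict was not shown.

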